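# Close up the ceramic painter's colour case

### The arm

A 6-joint arm with a two-finger parallel gripper is mounted at the origin on the work surface. World frame = base frame: x ahead of the robot, y to its left, z up, the work surface at z = 0. Lengths are in m, angles in rad, forces in N, time in s.
With the tool pointing down it reaches from about 0.225 to 0.875 m from the base axis. Payload 3.4 kg.
Tool frame: the origin (TCP) lies at the very end of the fingers, on their centre line; the grasp point (between the pads) lies manip.grip_point_offset behind it (manip.grip_point_offset is the distance from the TCP to the grasp point, in m); z points along the fingers, y is the line along which they close (so a half turn about z gives the same grasp; the last joint's range is limited). The gripper opens to 85 mm and grips with 20 to 120 N. Pads are 22 mm wide; open, the fingers measure 114 mm over their backs; the gripper's body (76 mm by 85 mm) begins 54 mm behind the grasp point. The pads swing forward as they close: fully open they stand 13 mm farther back than shut.
Start: joints at [1.121, 0.276, 1.505, -0, 1.361, -0.121], TCP at [0.186, 0.544, 0.231] pointing down, gripper open.
Joint ranges: [-2.89, 2.89], [-0.75, 2.08], [0.22, 2.7], [-1.18, 4.32], [0.11, 2.71], [-2.7, 2.7]. Speed limits (rad/s): [2.57, 2.57, 3.14, 3.14, 3.14, 3.14].

### API

Orientations are given as a unit quaternion [w, x, y, z].
In Python, from rig import manip gives the robot as it stands.
- The arm moves only by the shell command python3 -m pendant 'ROWS' [FORCE]. ROWS is JSON, a list of rows, each an object of numbers: "jaw": the opening, from -1 (shut) to 1 (fully open); "tx", "ty", "tz": the shift along the world's x, y, z in cm; "ax", "ay", "az": the turn, a rotation vector about the world's x, y, z in degrees. In form: [{"jaw": .., "tx": .., "ty": .., "tz": .., "ax": .., "ay": .., "az": ..}, ...]. A call has 1 to 10 rows; each row is the pose to reach, as a shift and turn from the pose commanded when the call began; what a row does not reach only later rows make up. A row lasts 1/8 s, in which the tool goes at most 62.5 mm and 10.7 degrees, less where a joint would pass 70% of its speed; a pose out of reach is approached as far as the arm can. A call with a gripper value outside its range is refused whole. The fingers move at their own pace and stop on an object; FORCE is the grip in N (left out, the last holds). Time passes only in rows, so rows that repeat a pose let the fingers close. It gives the time, the measured TCP pose, the force, the opening and the grip force at its end, in the units of the state.
- manip.get_state(): the state, without advancing time (a new reading comes with each control period).
- manip.get_image(name): name is "side" or "top" or "wrist"; returns a dict with "pixels" (384x512x3 uint8, blue, green, red), "depth" (384x512 float32, m along the optical axis (not along the pixel's ray), 0 where there is no reading), "fx", "fy", "cx", "cy" (pixels), "pose" (4x4, takes a point from camera to world coordinates). Camera axes: x right, y down, z forward; pixel columns grow to the right and rows downward; lengths in m; the calibration is good to about 2 mm. A picture is of the moment at which its call begins.
- manip.sign_off(): hands the job in; it is judged then, once.
The state is a dict: "clock": time; "qpos": joint angles; "qd": joint speeds; "effort": joint torques, N m; "position": TCP position; "ee_rot": TCP orientation; "contact_force": force on the tool from outside, world axes, zero at the start; "moment": the same for the moment, N m; "width": finger opening in m; "gripper_force": force on a finger pad.
Only numpy, scipy, OpenCV 4.12 (cv2) and the standard library are available. Lean on these libraries where they do the work, as an engineer would, in place of code of your own. Each camera call takes 0.05 s, during which the arm holds its last target. There are 200 camera calls.

### The job

Put the colour case in order: take the flat scraper out of its wooden drying block and slide it, blade edge down, fully home into the long slot along the front ledge of the case. Then press both sprung covers of the case down over it until each snaps under its catch and stays shut by itself. Leave the bowl, the jar and the vase where they stand.

Things in the scene. Friction and masses are not known exactly. Their poses are not given: they have to be found in the camera images.
- case: Grey colour case fixed to the table, 195 (x) by 220 mm (y). Origin: centre of the underside, on the table; z up, front faces its -x (towards the robot), +y is its left. Front ledge with the scraper slot: x -115 to -35, top at z 45 mm. Behind it open colour wells, x -35 to +80, walls to z 77 mm. Two flat white covers side by side, hinged along the rear.
- hinge_mid (a point): Middle of the rear hinge axis of both covers (case x +72, y 0, z 81 mm); axes as the case, hinge along y. Left cover spans y +3 to +105, right cover y -105 to -3 mm. Each is 165 mm long from hinge to front edge, 5 mm thick. Shut, it lies level over wells, slot and seated scraper: underside at case z 81 (3 mm above the scraper's bar), front edge at x -93 mm.
- catch_left_top (a point): Top of the left steel spring catch, an upright tongue with a small roller, 27 mm wide (y) on the front left corner of the ledge (case x -102, y +92, z 81 mm). It takes up case x -106 to -92, y +78 to +105, z 45 to 81 mm, just in front of the shut cover.
- catch_right_top (a point): The same on the front right corner (case y -92 mm).
- slot_mouth (a point): Centre of the mouth of the scraper slot, on the ledge top (case x -75, y 0, z 45 mm); axes as the case. Slot runs along y: 126 mm long, 7 mm wide, floor 33 mm below the mouth (case z 12 mm); mouth bevelled to 15 mm wide over the top 5 mm. Above the ledge 40 mm are free behind the slot line and all in front; the open covers stand behind.
- scraper: Loose bench scraper, about 0.15 kg, standing edge-down in a drying block. Steel blade 110 mm (its y) by 4 mm (its x), wooden grip bar along the top: 120 (y) by 16 mm thick (x), from 40 to 66 mm above the blade edge. Origin: middle of the blade's bottom edge; z up. Either way round is right. Grasp the bar across its 16 mm from above.
- scraper_grip (a point): Point to grasp on the scraper: middle of the grip bar, 58 mm above the blade edge (8 mm under the bar's top); axes as the scraper.
- rest: Low wooden drying block fixed to the table, 70 (x) by 150 (y) by 30 mm high, with a slot 6 mm wide and 22 mm deep along its y in which the scraper stands at the start (blade edge at z 8 mm). Origin: centre of the underside.
- cover_left (a joint): Angle of the left cover, rad: 0 = shut, level; grows as it opens upward (stop 1.5). Starts at 1.15 to 1.4 and stays by friction. Below about 0.8 a weak spring slowly lifts it if let go. In the last 0.07 rad it must be pushed past the catch (about 9 N at 120 mm from the hinge); then it snaps to 0 and is held. Push its outer (rear/upper) face round the hinge, then press down.
- cover_right (a joint): Angle of the right cover; behaves exactly as the left.
- face_left (a point): On the outer (rear, upper) face of the left cover, 120 mm from the hinge axis, mid width; moves with the cover. Shut: case x -48, y +54, z 86 mm. A good place to push.
- face_right (a point): The same on the right cover; shut: case x -48, y -54, z 86 mm.
- bowl: Loose teal glazed bowl, 120 mm across, 55 mm high, standing near the work; origin under its centre. Leave alone.
- jar: Loose colour jar, 68 mm across, 90 mm high; origin under its centre. Leave alone.
- vase: Loose small brown vase, 96 mm across, 140 mm high; origin under its centre. Leave alone.
Not all that is in view belongs to the job. There is more than one size of the scraper; the one meant has the size given above.

How it is judged:
By the outcome, as a careful person would: the job done as asked, in the order asked, and still so for the second after the job is handed in, with the robot touching nothing.
It also fails if it takes over 70 s, if anything falls off the work surface, if the arm or the gripper's body presses on something with over 40 N, if the wrist force passes 120 N, or if a joint passes its speed limit or range.

## Working session

There is one attempt and no reset: what is moved stays moved. The work goes in short steps, Python scripts to look and compute and a shell command to move; the robot and the scene stay as the last step left them, time stands still between calls to the robot, and variables do not carry over. Pictures are saved under pics/ and viewed, at most 10 in all, crops included, and the job is handed in when it is done.

```bash
ls; mkdir -p pics; cat > h.py <<'E'
import numpy as np, cv2
from rig import manip
def cloud(im):
    d=im["depth"]; v,u=np.mgrid[:d.shape[0],:d.shape[1]]
    P=np.stack([(u-im["cx"])/im["fx"]*d,(v-im["cy"])/im["fy"]*d,d],-1)
    T=np.array(im["pose"]); W=P@T[:3,:3].T+T[:3,3]; W[d==0]=np.nan
    return W
E
python3 - <<'E'
from h import *
import pickle
a={n:manip.get_image(n) for n in("top","side")}
pickle.dump(a,open("a.pkl","wb"))
for n in a: cv2.imwrite(f"pics/{n}0.png",cv2.resize(a[n]["pixels"],(800,600))); print(n,np.round(a[n]["pose"],3).tolist(),a[n]["fx"],a[n]["cx"],a[n]["cy"])
s=manip.get_state();print(s,manip.grip_point_offset)
E
```

```text
pics
top [[0.027, -0.994, 0.11, 0.462], [-1.0, -0.028, -0.004, -0.011], [0.007, -0.109, -0.994, 1.302], [0.0, 0.0, 0.0, 1.0]] 462.95141371307017 255.76935274893916 193.4461051939332
side [[-0.983, -0.137, 0.125, 0.436], [-0.185, 0.725, -0.664, 0.821], [0.001, -0.675, -0.737, 0.994], [0.0, 0.0, 0.0, 1.0]] 393.39735248338775 247.57398991907885 192.5714152303732
{'clock': 0.1, 'qpos': array([ 1.12100258e+00,  2.76534060e-01,  1.50605037e+00, -1.55256366e-05,
        1.36068647e+00, -1.21006837e-01]), 'qd': array([ 0.00050879, -0.00237829, -0.00162336, -0.00031085,  0.00041315,
       -0.00032343]), 'effort': array([ 8.04377960e-04, -4.17701411e+01, -2.46403223e+01, -1.77972306e-04,
        5.85408008e-03, -4.57191447e-06]), 'position': array([0.18546504, 0.54375239, 0.23050742]), 'ee_rot': array([-2.28964904e-04,  1.63652331e-01,  9.86517719e-01, -8.07318745e-04]), 'contact_force': array([0.89939406, 0.11848446, 0.67735328]), 'moment': array([ 0.00508287, -0.03748099, -0.05213369]), 'gripper_force': 0.0, 'width': 0.08518302781160743} 0.0187
```

View pics/top0.png

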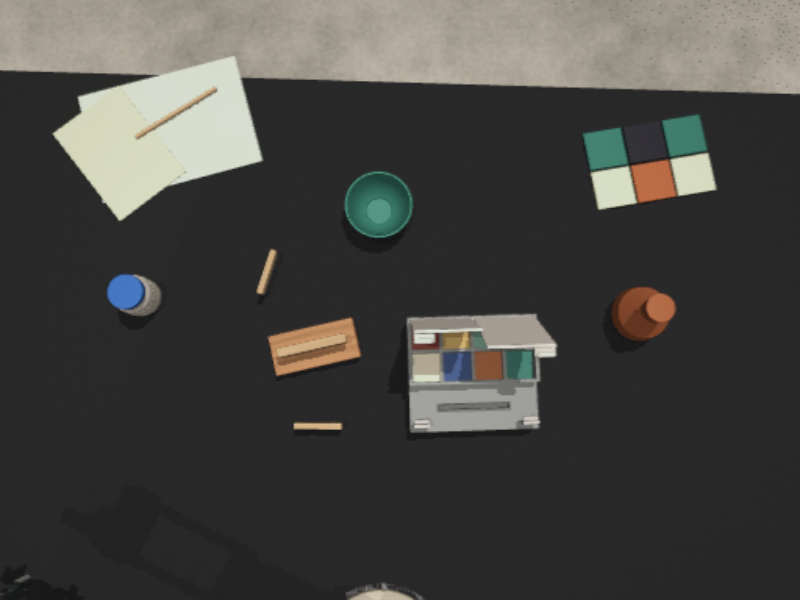

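View pics/side0.png

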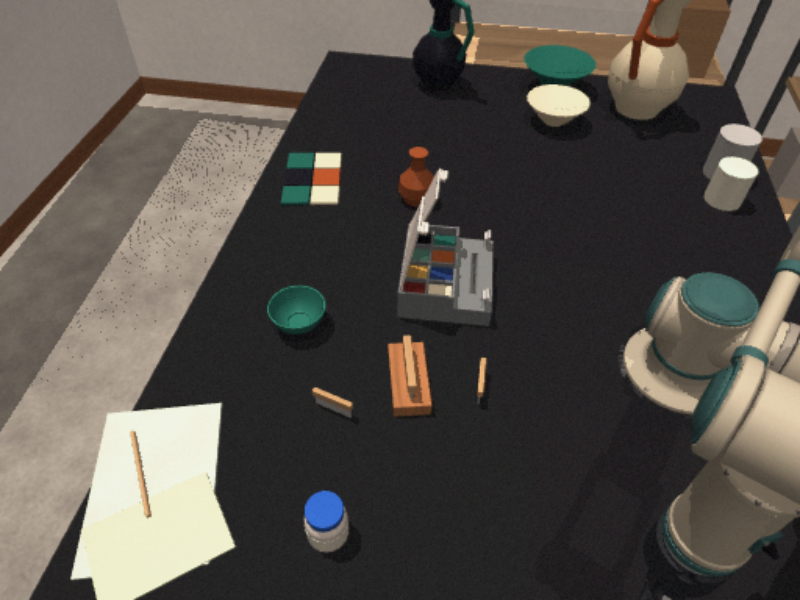

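Two views: three scraper-like pieces in the top picture: (267,272), (318,426) and (312,346). Only the last one stands in a wooden block and is long enough (about 70 px, against 48 px for the others). The covers stand open at (445,325) and (520,332), and the slot is at (473,406). I'll measure these and enlarge the candidate.

```bash
python3 - <<'E'
from h import *
import pickle
a=pickle.load(open("a.pkl","rb"))
t=a["top"]
c=np.hstack([cv2.resize(t["pixels"][150:290,150:240],None,fx=4,fy=4,interpolation=2),cv2.resize(t["pixels"][190:290,250:360],(440,560),interpolation=2)[:, :]])
cv2.imwrite("pics/crop1.png",c)
C={n:cloud(a[n]) for n in a}
def rect(p,l):
    p=p[:,:2].astype(np.float32)*1000; r=cv2.minAreaRect(p); print(l,len(p),np.round(r[0],1),np.round(r[1],1),round(r[2],1))
Q=C["top"]; print("table z",np.nanmedian(Q[300:330,100:150,2]))
for n in C:
    W=C[n].reshape(-1,3)
    W=W[~np.isnan(W[:,0])]
    # world centre guess from top
    b=C["top"][221,200]; 
    m=(np.abs(W[:,:2]-b[:2])<0.11).all(1)
    s=W[m]
    bar=s[(s[:,2]>0.058)&(s[:,2]<0.1)]; rect(bar,n+" bar"); print("z pct",np.percentile(bar[:,2],[5,50,95]))
    topb=s[(s[:,2]>0.068)&(s[:,2]<0.1)]; rect(topb,n+" bartop")
    blk=s[(s[:,2]>0.022)&(s[:,2]<0.036)]; rect(blk,n+" block")
    for nm,(u,v) in dict(small1=(171,174),small2=(203,273)).items():
        q=C["top"][v,u]; k=W[(np.abs(W[:,:2]-q[:2])<0.06).all(1)&(W[:,2]>0.015)]; rect(k,n+nm)
    q=C["top"][260,303]; print("slot",q)
    k=W[(np.abs(W[:,:2]-q[:2])<0.2).all(1)]
    L=k[(k[:,2]>0.04)&(k[:,2]<0.05)]; rect(L,n+" ledge")
    rect(k[(k[:,2]>0.02)&(k[:,2]<0.079)&(k[:,0]<q[0]+0.17)],n+" case"); 
    g=k[(k[:,2]>0.073)&(k[:,2]<0.086)&(k[:,0]<q[0]+0.02)]; print("catch",[np.round((x.mean(0),x.max(0),x.min(0)),4).tolist() for x in (g[g[:,1]>q[1]],g[g[:,1]<q[1]])])
    cv=k[(k[:,2]>0.1)]; print("cov n",len(cv),cv.min(0),cv.max(0))
for nm,(u,v) in dict(bowl=(242,131),jar=(82,187),vase=(421,197)).items(): print(nm,C["top"][v,u])
E
```

```text
table z -0.00039754141331682646
top bar 287 [521.1 133.6] [ 16.6 119.6] 14.2
z pct [0.06537095 0.07244855 0.07668891]
top bartop 262 [521.1 133.7] [ 16.1 119.5] 14.6
top block 1100 [564.5 145. ] [159.7 150.3] 14.3
topsmall1 144 [648.9 222.1] [11.9 80.1] 75.7
topsmall2 139 [384.6 119.9] [10.7 80.2] 1.4
slot [ 0.42307977 -0.15184146  0.00923816]
top ledge 2081 [ 473.1 -143.8] [178.4 220.3] 3.4
top case 4595 [ 481.4 -143.4] [195.1 220.7] 3.4
catch [[[0.3944, -0.0575, 0.0782], [0.402, -0.0454, 0.0854], [0.389, -0.0691, 0.0731]], [[0.4053, -0.2387, 0.0784], [0.4124, -0.2251, 0.0858], [0.3989, -0.2518, 0.0731]]]
cov n 1310 [ 0.50558782 -0.24717203  0.1001986 ] [ 0.57545306 -0.03414433  0.24669743]
side bar 208 [523.3 132.5] [ 16.3 120.4] 14.5
z pct [0.06340543 0.07470798 0.07857556]
side bartop 188 [523.3 132.5] [ 16.2 120.4] 14.5
side block 805 [568.1 142.1] [162.  155.1] 14.0
sidesmall1 190 [650.6 219.9] [13.  79.7] 73.9
sidesmall2 103 [386.8 118. ] [11.  81.2] 0.6
slot [ 0.42307977 -0.15184146  0.00923816]
side ledge 1023 [ 485.4 -145.8] [194.4 227.7] 4.1
side case 2800 [ 485.5 -146.4] [194.5 229. ] 4.1
catch [[[0.3968, -0.0563, 0.0805], [0.4025, -0.0458, 0.0841], [0.3914, -0.0718, 0.0737]], [[0.4075, -0.2394, 0.0796], [0.4142, -0.2262, 0.084], [0.4012, -0.2544, 0.0731]]]
cov n 489 [ 0.50776072 -0.247956    0.10014423] [ 0.57741616 -0.03449862  0.24747141]
bowl [0.7840278  0.0282181  0.00370143]
jar [0.60008429 0.4420892  0.0892246 ]
vase [ 0.59294412 -0.43365287  0.1400784 ]
```

View pics/crop1.png

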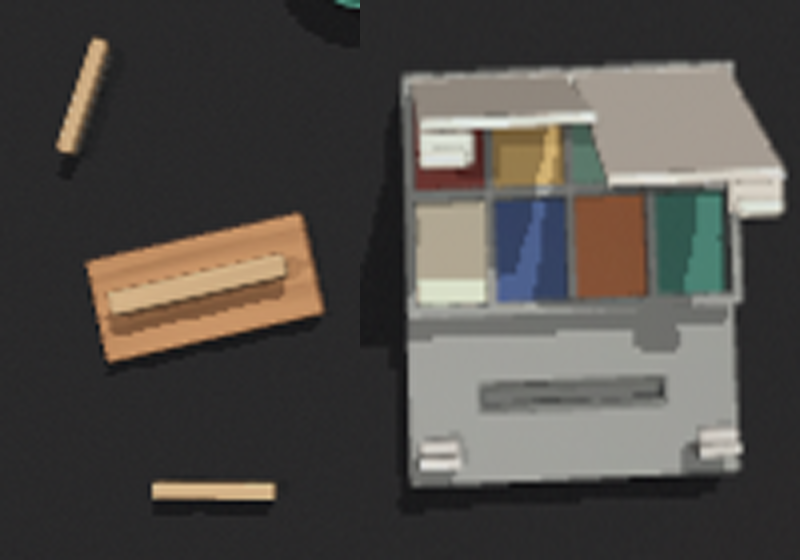

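Crop: the piece in the block (crop px 195,285) measures 120 x 16 mm. The other two, at (82,95) and (213,491), measure 80 x 11 mm, so the one in the block is the one meant. The crop also shows the slot at (572,393) and the catches at (440,455) and (720,443). I'll move to hover over the scraper and check with the wrist camera.

```bash
python3 -m pendant '[{"jaw":0.2,"tx":5.6,"ty":-6.8,"tz":0,"az":-9},{"jaw":0.2,"tx":11.2,"ty":-13.7,"tz":0,"az":-18},{"jaw":0.2,"tx":16.8,"ty":-20.5,"tz":0,"az":-27},{"jaw":0.2,"tx":22.4,"ty":-27.4,"tz":0,"az":-36},{"jaw":0.2,"tx":28,"ty":-34.2,"tz":0,"az":-46},{"jaw":0.2,"tx":33.6,"ty":-41.1,"tz":0,"az":-57},{"jaw":0.2,"tx":33.6,"ty":-41.1,"tz":-3,"az":-57},{"jaw":0.2,"tx":33.6,"ty":-41.1,"tz":-3,"az":-57},{"jaw":0.2,"tx":33.6,"ty":-41.1,"tz":-3,"az":-57}]' 40
cat > meas.py <<'E'
from h import *
import sys
im=manip.get_image("wrist"); cv2.imwrite("pics/%s.png"%sys.argv[1],im["pixels"]); W=cloud(im)
np.savez("%s.npz"%sys.argv[1],W=W,p=im["pixels"])
s=manip.get_state(); print("tcp",s["position"].round(4),s["ee_rot"].round(4),"cam",np.round(im["pose"],3)[:3,3],"w",s["width"],s["contact_force"].round(1))
E
python3 meas.py w1; python3 - <<'E'
import numpy as np,cv2
W=np.load("w1.npz")["W"].reshape(-1,3); W=W[~np.isnan(W[:,0])]
k=W[(np.abs(W[:,:2]-[.522,.133])<.09).all(1)&(W[:,2]>.06)&(W[:,2]<.1)]
print(len(k),cv2.minAreaRect((k[:,:2]*1000).astype(np.float32)),np.percentile(k[:,2],[5,50,95]))
k=W[(np.abs(W[:,:2]-[.522,.133])<.11).all(1)&(W[:,2]>.024)&(W[:,2]<.036)]
print(np.median(k[:,2]), W[:,:2].min(0),W[:,:2].max(0))
E
```

```text
tcp [0.1855 0.5438 0.2306] [-2.000e-04  1.637e-01  9.865e-01 -7.000e-04] cam [0.117 0.567 0.373] w 0.0855074636383228 [0.2 0.4 0.5]invalid input at $[0]: expected keys jaw, tx, ty, tz, ax, ay, az
Traceback (most recent call last):
IndexError: index -1 is out of bounds for axis 0 with size 0
```

```bash
python3 -m pendant '[{"jaw":0.2,"tx":5.6,"ty":-6.8,"tz":0,"ax":0,"ay":0,"az":-9},{"jaw":0.2,"tx":11.2,"ty":-13.7,"tz":0,"ax":0,"ay":0,"az":-18},{"jaw":0.2,"tx":16.8,"ty":-20.5,"tz":0,"ax":0,"ay":0,"az":-27},{"jaw":0.2,"tx":22.4,"ty":-27.4,"tz":0,"ax":0,"ay":0,"az":-36},{"jaw":0.2,"tx":28,"ty":-34.2,"tz":0,"ax":0,"ay":0,"az":-46},{"jaw":0.2,"tx":33.6,"ty":-41.1,"tz":0,"ax":0,"ay":0,"az":-57},{"jaw":0.2,"tx":33.6,"ty":-41.1,"tz":-3,"ax":0,"ay":0,"az":-57},{"jaw":0.2,"tx":33.6,"ty":-41.1,"tz":-3,"ax":0,"ay":0,"az":-57},{"jaw":0.2,"tx":33.6,"ty":-41.1,"tz":-3,"ax":0,"ay":0,"az":-57}]' 40
python3 meas.py w1; python3 - <<'E'
import numpy as np,cv2
W=np.load("w1.npz")["W"].reshape(-1,3); W=W[~np.isnan(W[:,0])]
print(W[:,:2].min(0),W[:,:2].max(0))
k=W[(np.abs(W[:,:2]-[.522,.133])<.09).all(1)&(W[:,2]>.06)&(W[:,2]<.1)]
print(len(k),cv2.minAreaRect((k[:,:2]*1000).astype(np.float32)),np.percentile(k[:,2],[5,50,95]))
k=W[(np.abs(W[:,:2]-[.522,.133])<.11).all(1)&(W[:,2]>.024)&(W[:,2]<.036)]
print(np.median(k[:,2]))
E
```

```text
clock: 1.27
position: [0.523, 0.1305, 0.2003]
ee_rot: [-0.0, 0.616, 0.788, -0.0]
contact_force: [-0.3, -0.0, -0.3]
width: 0.0512
gripper_force: 0.0
tcp [0.5253 0.1279 0.1995] [ 0.0015  0.616   0.7878 -0.0013] cam [0.506 0.201 0.342] w 0.051132627204496274 [ 2.5 -1.2 -0.8]
[ 0.23382483 -0.21639115] [0.93932704 0.35761797]
2206 ((522.5137939453125, 133.1531524658203), (15.930110931396484, 119.23589324951172), 14.556443214416504) [0.07109992 0.07327907 0.0745209 ]
0.029544915606709354
```

View pics/w1.png

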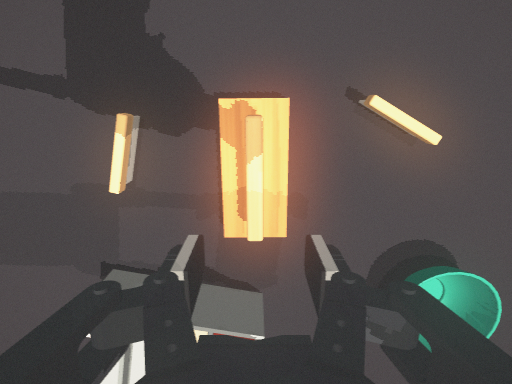

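The wrist view shows the scraper bar at (255,178) in its block, and the wrist cloud agrees with the other views: bar at (522.5, 133.2) mm, yaw 14.5°, top at about 74 mm. I'll let the arm settle, then descend most of the way.

```bash
python3 -m pendant '[{"jaw":0,"tx":0,"ty":0,"tz":0,"ax":0,"ay":0,"az":0.5},{"jaw":0,"tx":0,"ty":0,"tz":0,"ax":0,"ay":0,"az":0.5},{"jaw":0,"tx":0,"ty":0,"tz":-5,"ax":0,"ay":0,"az":0.5},{"jaw":0,"tx":0,"ty":0,"tz":-9,"ax":0,"ay":0,"az":0.5},{"jaw":0,"tx":0,"ty":0,"tz":-11,"ax":0,"ay":0,"az":0.5},{"jaw":0,"tx":0,"ty":0,"tz":-11,"ax":0,"ay":0,"az":0.5},{"jaw":0,"tx":0,"ty":0,"tz":-11,"ax":0,"ay":0,"az":0.5}]' 40
```

```text
clock: 2.2
position: [0.5222, 0.1341, 0.0925]
ee_rot: [0.001, 0.611, 0.792, 0.001]
contact_force: [0.3, -0.2, 0.5]
width: 0.0425
gripper_force: 0.0
```

```bash
python3 -m pendant '[{"jaw":0,"tx":0,"ty":-0.1,"tz":-2.2,"ax":0,"ay":0,"az":0},{"jaw":0,"tx":0,"ty":-0.1,"tz":-4.3,"ax":0,"ay":0,"az":0},{"jaw":0,"tx":0,"ty":-0.1,"tz":-4.3,"ax":0,"ay":0,"az":0},{"jaw":-1,"tx":0,"ty":-0.1,"tz":-4.3,"ax":0,"ay":0,"az":0},{"jaw":-1,"tx":0,"ty":-0.1,"tz":-4.3,"ax":0,"ay":0,"az":0},{"jaw":-1,"tx":0,"ty":-0.1,"tz":-4.3,"ax":0,"ay":0,"az":0},{"jaw":-1,"tx":0,"ty":-0.1,"tz":-4.3,"ax":0,"ay":0,"az":0}]' 60; python3 -c "
from rig import manip;s=manip.get_state();print(s['position'],s['contact_force'],s['width'],s['gripper_force'])"
```

```text
clock: 3.08
position: [0.5228, 0.1324, 0.05]
ee_rot: [0.001, 0.611, 0.792, 0.001]
contact_force: [-0.8, 0.0, 6.2]
width: 0.0149
gripper_force: 59.4
[0.52280366 0.13243239 0.04998512] [-7.59897282e-01  6.11407871e-03  6.22597492e+00] 0.014885860104621158 59.402284026145935
```

```bash
python3 -m pendant '[{"jaw":-1,"tx":0,"ty":0,"tz":4,"ax":0,"ay":0,"az":0},{"jaw":-1,"tx":0,"ty":0,"tz":9,"ax":0,"ay":0,"az":0},{"jaw":-1,"tx":-4,"ty":0,"tz":12,"ax":0,"ay":0,"az":0},{"jaw":-1,"tx":-9.8,"ty":-2,"tz":12,"ax":0,"ay":0,"az":-4},{"jaw":-1,"tx":-9.8,"ty":-8,"tz":12,"ax":0,"ay":0,"az":-8},{"jaw":-1,"tx":-9.8,"ty":-14,"tz":12,"ax":0,"ay":0,"az":-11.2},{"jaw":-1,"tx":-9.8,"ty":-20,"tz":12,"ax":0,"ay":0,"az":-11.2},{"jaw":-1,"tx":-9.8,"ty":-26,"tz":12,"ax":0,"ay":0,"az":-11.2},{"jaw":-1,"tx":-9.8,"ty":-32,"tz":12,"ax":0,"ay":0,"az":-11.2},{"jaw":-1,"tx":-9.8,"ty":-38,"tz":12,"ax":0,"ay":0,"az":-11.2}]' 60; python3 -m pendant '[{"jaw":-1,"tx":0,"ty":0,"tz":0,"ax":0,"ay":0,"az":0},{"jaw":-1,"tx":0,"ty":0,"tz":0,"ax":0,"ay":0,"az":0},{"jaw":-1,"tx":0,"ty":0,"tz":0,"ax":0,"ay":0,"az":0},{"jaw":-1,"tx":0,"ty":0,"tz":0,"ax":0,"ay":0,"az":0}]' 
python3 meas.py w2
```

```text
clock: 4.32
position: [0.4234, -0.2497, 0.1687]
ee_rot: [0.001, 0.686, 0.728, 0.0]
contact_force: [0.8, 0.1, -0.6]
width: 0.0151
gripper_force: 61.5
clock: 4.82
position: [0.4237, -0.2464, 0.1685]
ee_rot: [-0.0, 0.685, 0.729, 0.0]
contact_force: [0.1, -0.1, -1.3]
width: 0.0147
gripper_force: 61.4
tcp [ 0.4238 -0.2466  0.1685] [1.000e-04 6.848e-01 7.288e-01 1.000e-04] cam [ 0.42  -0.174  0.311] w 0.014718197318369059 [-0.5 -1.3 -2.1]
```

View pics/w2.png

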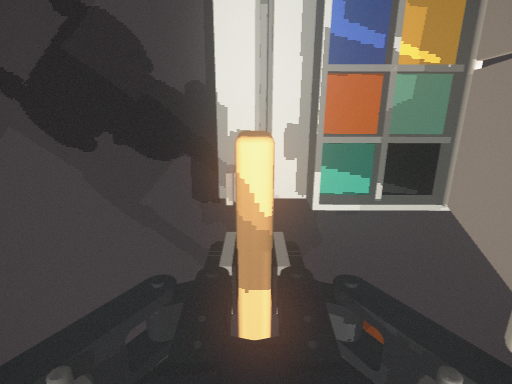

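Picture: bar held at (255,235), slot running along column 264 (rows 0–130), catch roller at (230,188). I'll fit bar and slot in the same cloud.

```bash
python3 - <<'E'
import numpy as np,cv2,pickle
from h import cloud
W=np.load("w2.npz")["W"].reshape(-1,3); W=W[~np.isnan(W[:,0])]
R=lambda k:(len(k),np.round(np.hstack([*cv2.minAreaRect((k[:,:2]*1000).astype(np.float32))]),1))
k=W[(W[:,2]>.18)&(W[:,2]<.2)&(abs(W[:,0]-.424)<.03)&(abs(W[:,1]+.247)<.07)]; print("bar",R(k),np.percentile(k[:,2],[5,50,95]))
a=pickle.load(open("a.pkl","rb")); 
for n,V in dict(wrist=W,top=cloud(a["top"]).reshape(-1,3)).items():
    V=V[~np.isnan(V[:,0])]
    k=V[(V[:,2]>-.02)&(V[:,2]<.038)&(abs(V[:,0]-.4255)<.015)&(abs(V[:,1]+.147)<.075)]; print(n,"slot",R(k))
    for y in (-.19,-.17,-.15,-.13,-.11,-.09):
        b=k[abs(k[:,1]-y)<.006]; 
        if len(b): print(y,len(b),(b[:,0].min()+b[:,0].max())/2,np.ptp(b[:,0]),b[:,2].min())
    L=V[(abs(V[:,2]-.045)<.004)&(abs(V[:,0]-.425)<.06)&(abs(V[:,1]+.147)<.12)]; print("ledge",R(L),np.median(L[:,2]))
# covers from top
for n in a:
    V=cloud(a[n]).reshape(-1,3); V=V[~np.isnan(V[:,0])]
    th=np.radians(3.5); o=np.array([.5,-.1422]); d=V[:,:2]-o
    X=d@[np.cos(th),np.sin(th)]; Y=d@[-np.sin(th),np.cos(th)]
    for s in (1,-1):
        m=(abs(Y-s*54)<.0) if 0 else (abs(Y-s*.054)<.03)&(V[:,2]>.1)&(V[:,2]<.26)&(abs(X-.04)<.06)
        if m.sum()<10: print(n,s,m.sum()); continue
        z=V[m,2]-.081; p=np.polyfit(z,X[m],1); print(n,s,m.sum(),"angle",np.pi/2-np.arctan(-p[0]),"X at hinge",p[1],"zmax",z.max(),X[m].min())
E
```

```text
bar (8616, array([ 424.6, -235. ,   96.4,   40.8,   78.8])) [0.18729118 0.1918265  0.19433438]
wrist slot (1098, array([ 425.8, -143.4,    6.6,  111.3,    3.8]))
-0.19 99 0.4286848399718418 0.006524669615004919 0.009860458933062755
-0.17 106 0.4273177805151781 0.006625785988048027 0.01009220655870452
-0.15 111 0.42609403368810445 0.006754385512333205 0.009612519117765395
-0.13 128 0.4248238750211716 0.006981075313029994 0.009704295903854743
-0.11 134 0.4235026098618841 0.007071323129015594 0.009823990802364457
-0.09 92 0.42237169434409055 0.007010985436768702 0.009220047033110579
ledge (14652, array([ 435.3, -177. ,   96.3,  161.7,    3.5])) 0.04452825276712685
top slot (138, array([ 426.5, -144. ,   25.4,  131.8,    3.8]))
-0.19 13 0.4246279129987358 0.0049482506347316435 0.008117688911822851
-0.17 15 0.42590447405704757 0.013488228420713788 0.008982639836321304
-0.15 13 0.42322428923907957 0.005476586733223265 0.007408988892350532
-0.13 14 0.4189678684500112 0.012956454364360714 0.003901018565548142
-0.11 13 0.4215727732539884 0.008053762144218046 0.0068532559239571356
-0.09 8 0.426415327793624 0.018919919809536168 0.003740048406781993
ledge (1879, array([ 435.8, -146. ,  103.6,  220.3,    3.4])) 0.0442057932987554
top 1 244 angle 1.3471285104617037 X at hinge 0.07854606829099184 zmax 0.1656974274676674 0.02633467325383203
top -1 491 angle 1.1977918640384897 X at hinge 0.07753204642493403 zmax 0.1596491226718752 0.0005931186418811742
side 1 102 angle 1.342204812244916 X at hinge 0.08184491320600205 zmax 0.16588890006273888 0.027861287290624183
side -1 126 angle 1.183971901066269 X at hinge 0.08275489591262812 zmax 0.15982376769144074 0.004626468233388144
```

```bash
python3 - <<'E'
import numpy as np
W=np.load("w2.npz")["W"].reshape(-1,3); W=W[~np.isnan(W[:,0])]
k=W[(W[:,2]>.185)&(W[:,2]<.2)&(abs(W[:,0]-.424)<.015)&(abs(W[:,1]+.247)<.075)]
for y in np.arange(-.315,-.17,.01):
    b=k[abs(k[:,1]-y)<.004]
    if len(b)>5: print(round(y,3),len(b),((b[:,0].min()+b[:,0].max())/2).round(4),np.ptp(b[:,0]).round(4),np.median(b[:,2]).round(4))
print(k[:,1].min(),k[:,1].max())
E
```

```text
-0.285 66 0.4261 0.0156 0.1915
-0.275 476 0.4259 0.0163 0.1918
-0.265 500 0.4253 0.0161 0.1918
-0.255 519 0.4245 0.0153 0.192
-0.245 576 0.424 0.0153 0.1919
-0.235 1104 0.4242 0.0296 0.192
-0.225 637 0.4226 0.0162 0.1918
-0.215 691 0.4222 0.0161 0.1919
-0.205 724 0.4215 0.0157 0.1919
-0.195 805 0.4209 0.0164 0.1919
-0.185 309 0.4206 0.0152 0.1908
-0.28303455202342015 -0.18600514138093774
```

```bash
python3 -m pendant '[{"jaw":-1,"tx":0.1,"ty":5,"tz":0,"ax":0,"ay":0,"az":0},{"jaw":-1,"tx":0.17,"ty":9,"tz":0,"ax":0,"ay":0,"az":0},{"jaw":-1,"tx":0.17,"ty":9.9,"tz":-3,"ax":0,"ay":0,"az":0},{"jaw":-1,"tx":0.17,"ty":9.9,"tz":-6,"ax":0,"ay":0,"az":0},{"jaw":-1,"tx":0.17,"ty":9.9,"tz":-7,"ax":0,"ay":0,"az":0},{"jaw":-1,"tx":0.17,"ty":9.9,"tz":-7,"ax":0,"ay":0,"az":0},{"jaw":-1,"tx":0.17,"ty":9.9,"tz":-7,"ax":0,"ay":0,"az":0}]' 60
```

```text
clock: 5.75
position: [0.4263, -0.1493, 0.0993]
ee_rot: [0.001, 0.685, 0.728, 0.0]
contact_force: [0.7, 1.1, -1.6]
width: 0.0149
gripper_force: 61.5
```

```bash
python3 -m pendant '[{"jaw":-1,"tx":0,"ty":0.1,"tz":0,"ax":0,"ay":0,"az":0},{"jaw":-1,"tx":0,"ty":0.1,"tz":-0.7,"ax":0,"ay":0,"az":0},{"jaw":-1,"tx":0,"ty":0.1,"tz":-1.4,"ax":0,"ay":0,"az":0},{"jaw":-1,"tx":0,"ty":0.1,"tz":-2,"ax":0,"ay":0,"az":0},{"jaw":-1,"tx":0,"ty":0.1,"tz":-2,"ax":0,"ay":0,"az":0}]' 60
```

```text
clock: 6.38
position: [0.4248, -0.1475, 0.0776]
ee_rot: [-0.001, 0.685, 0.728, -0.0]
contact_force: [-0.1, -0.0, -1.6]
width: 0.0151
gripper_force: 61.5
```

```bash
python3 -m pendant '[{"jaw":-1,"tx":0,"ty":0,"tz":-0.7,"ax":0,"ay":0,"az":0},{"jaw":-1,"tx":0,"ty":0,"tz":-1.4,"ax":0,"ay":0,"az":0},{"jaw":-1,"tx":0,"ty":0,"tz":-2,"ax":0,"ay":0,"az":0},{"jaw":-1,"tx":0,"ty":0,"tz":-2.4,"ax":0,"ay":0,"az":0},{"jaw":-1,"tx":0,"ty":0,"tz":-2.6,"ax":0,"ay":0,"az":0},{"jaw":-1,"tx":0,"ty":0,"tz":-2.6,"ax":0,"ay":0,"az":0}]' 60
```

```text
clock: 7.12
position: [0.4253, -0.1476, 0.0539]
ee_rot: [0.0, 0.685, 0.728, 0.0]
contact_force: [-3.3, 2.6, 15.3]
width: 0.0148
gripper_force: 63.9
```

Seated: it bottomed at 15 N with the edge at z ≈ 12 mm. I'll release with a narrow opening and rise.

```bash
python3 -m pendant '[{"jaw":-0.3,"tx":0,"ty":0,"tz":0.3,"ax":0,"ay":0,"az":0},{"jaw":-0.3,"tx":0,"ty":0,"tz":0.3,"ax":0,"ay":0,"az":0},{"jaw":-0.3,"tx":0,"ty":0,"tz":0.3,"ax":0,"ay":0,"az":0},{"jaw":-0.3,"tx":0,"ty":0,"tz":3,"ax":0,"ay":0,"az":0},{"jaw":-0.3,"tx":0,"ty":0,"tz":9,"ax":0,"ay":0,"az":0},{"jaw":-0.3,"tx":0,"ty":0,"tz":15,"ax":0,"ay":0,"az":0},{"jaw":-1,"tx":0,"ty":0,"tz":21,"ax":0,"ay":0,"az":0},{"jaw":-1,"tx":0,"ty":2,"tz":25,"ax":0,"ay":0,"az":0},{"jaw":-1,"tx":0,"ty":5,"tz":25,"ax":0,"ay":0,"az":0},{"jaw":-1,"tx":0,"ty":5,"tz":25,"ax":0,"ay":0,"az":0}]' 30
cat > pl.py <<'E'
import numpy as np
s,c=np.sin(.062),np.cos(.062)
def w(X,Y): return .5007+X*c-Y*s,-.1422+X*s+Y*c
for Y in (.054,-.054):
  print(Y,"shut face",np.round(w(-.048,Y),4))
  for th in (1.35,1.2,1.05,.9,.75,.6,.45,.3,.15,.07,0,-.03):
    r=.13; X=.072-r*np.cos(th)+.005*np.sin(th)+.0145; z=.081+r*np.sin(th)+.005*np.cos(th)
    print(th,np.round(np.array([*w(X,Y),z])*100,1))
E
python3 pl.py
python3 - <<'E'
from h import *
s=manip.get_state();print(s["position"],s["width"])
im=manip.get_image("top");cv2.imwrite("pics/t2.png",cv2.resize(im["pixels"][180:300,240:380],(700,600)))
V=cloud(im).reshape(-1,3);V=V[~np.isnan(V[:,0])]
k=V[(abs(V[:,0]-.4255)<.012)&(abs(V[:,1]+.147)<.07)&(V[:,2]<.15)]
print(np.percentile(k[k[:,2]>.06][:,2],[10,50,90]),cv2.minAreaRect((k[(k[:,2]>.06)][:,:2]*1000).astype(np.float32)))
E
```

```text
clock: 8.38
position: [0.4252, -0.0966, 0.3026]
ee_rot: [0.0, 0.685, 0.729, 0.0]
contact_force: [-1.2, -0.7, -0.6]
width: -0.0004
gripper_force: 0.0
0.054 shut face [ 0.4494 -0.0913]
1.35 [56.  -8.4 20.9]
1.2 [54.1 -8.6 20.4]
1.05 [52.3 -8.7 19.6]
0.9 [50.7 -8.8 18.6]
0.75 [49.2 -8.9 17.3]
0.6 [47.9 -8.9 15.9]
0.45 [46.9 -9.  14.2]
0.3 [46.1 -9.1 12.4]
0.15 [45.6 -9.1 10.5]
0.07 [45.5 -9.1  9.5]
0 [45.4 -9.1  8.6]
-0.03 [45.4 -9.1  8.2]
-0.054 shut face [ 0.4561 -0.1991]
1.35 [ 56.7 -19.2  20.9]
1.2 [ 54.8 -19.3  20.4]
1.05 [ 53.  -19.4  19.6]
0.9 [ 51.4 -19.6  18.6]
0.75 [ 49.9 -19.6  17.3]
0.6 [ 48.6 -19.7  15.9]
0.45 [ 47.6 -19.8  14.2]
0.3 [ 46.8 -19.8  12.4]
0.15 [ 46.3 -19.9  10.5]
0.07 [ 46.1 -19.9   9.5]
0 [ 46.1 -19.9   8.6]
-0.03 [ 46.1 -19.9   8.2]
[ 0.42516605 -0.09657457  0.30260683] -0.000357171536411028Traceback (most recent call last):
  File "<stdin>", line 6, in <module>
    return _quantile_unchecked(
        a, q, axis, out, overwrite_input, method, keepdims, weights)
    return _ureduce(a,
                    func=_quantile_ureduce_func,
    ...<5 lines>...
                    overwrite_input=overwrite_input,
                    method=method)
    r = func(a, **kwargs)
    result = _quantile(arr,
                       quantiles=q,
    ...<2 lines>...
                       out=out,
                       weights=wgt)
    slices_having_nans = np.isnan(arr[-1, ...])
                                  ~~~^^^^^^^^^
IndexError: index -1 is out of bounds for axis 0 with size 0
```

```bash
python3 -m pendant '[{"jaw":-1,"tx":6,"ty":1.2,"tz":0,"ax":0,"ay":0,"az":0},{"jaw":-1,"tx":12,"ty":1.2,"tz":0,"ax":0,"ay":0,"az":0},{"jaw":-1,"tx":17.5,"ty":1.2,"tz":0,"ax":0,"ay":0,"az":0},{"jaw":-1,"tx":17.5,"ty":1.2,"tz":-3,"ax":0,"ay":0,"az":0},{"jaw":-1,"tx":17.5,"ty":1.2,"tz":-9.2,"ax":0,"ay":0,"az":0},{"jaw":-1,"tx":17.5,"ty":1.2,"tz":-9.2,"ax":0,"ay":0,"az":0},{"jaw":-1,"tx":17.5,"ty":1.2,"tz":-9.2,"ax":0,"ay":0,"az":0}]' 30
python3 - <<'E'
from h import *
s=manip.get_state();print(s["position"],s["contact_force"])
a=manip.get_image("top");b=manip.get_image("side")
cv2.imwrite("pics/t2.png",np.hstack([cv2.resize(a["pixels"][190:290,250:350],(400,400)),cv2.resize(b["pixels"][90:220,230:330],(400,520))[:400]]))
for im in (a,b):
    V=cloud(im).reshape(-1,3);V=V[~np.isnan(V[:,0])]
    k=V[(abs(V[:,0]-.4255)<.014)&(abs(V[:,1]+.147)<.066)&(V[:,2]>.06)&(V[:,2]<.1)]
    print(len(k),np.percentile(k[:,2],[10,50,90]),cv2.minAreaRect((k[:,:2]*1000).astype(np.float32)))
E
```

```text
clock: 9.3
position: [0.6017, -0.0868, 0.2118]
ee_rot: [0.001, 0.686, 0.728, 0.0]
contact_force: [0.3, -1.1, 0.3]
width: -0.0001
gripper_force: 0.0
[ 0.60173638 -0.08681361  0.21180219] [ 0.27819076 -1.12507014  0.27246394]
197 [0.07327347 0.07657871 0.0795072 ] ((423.6929626464844, -145.96597290039062), (16.053213119506836, 119.07820892333984), 3.254833698272705)
143 [0.07152569 0.07870705 0.08194102] ((426.8367004394531, -147.67770385742188), (15.8954496383667, 120.7643814086914), 3.5001611709594727)
```

View pics/t2.png

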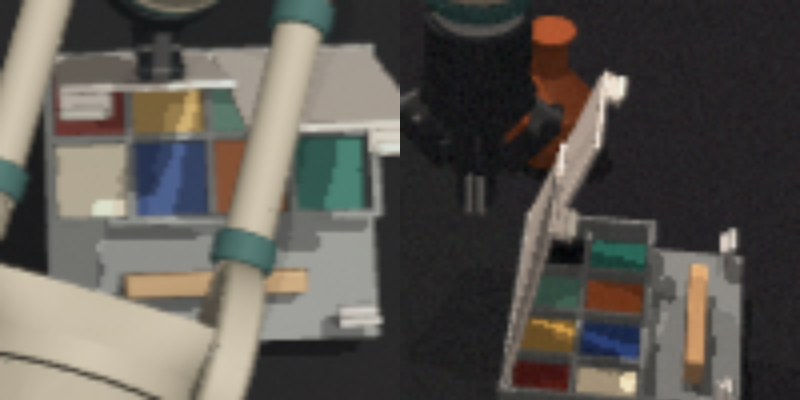

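The scraper is seated: the bar lies along the slot at crop (215,283) left and (695,320) right, with its top at z ≈ 78 mm. The fingers are behind the left cover, so I'll sweep it down.

```bash
python3 -m pendant '[{"jaw":-1,"tx":-3.6,"ty":0,"tz":0,"ax":0,"ay":0,"az":0},{"jaw":-1,"tx":-6,"ty":-0.1,"tz":-0.7,"ax":0,"ay":0,"az":0},{"jaw":-1,"tx":-7.8,"ty":-0.2,"tz":-1.5,"ax":0,"ay":0,"az":0},{"jaw":-1,"tx":-9.4,"ty":-0.3,"tz":-2.5,"ax":0,"ay":0,"az":0},{"jaw":-1,"tx":-10.9,"ty":-0.4,"tz":-3.8,"ax":0,"ay":0,"az":0},{"jaw":-1,"tx":-12.2,"ty":-0.4,"tz":-5.2,"ax":0,"ay":0,"az":0},{"jaw":-1,"tx":-13.2,"ty":-0.4,"tz":-6.9,"ax":0,"ay":0,"az":0},{"jaw":-1,"tx":-14,"ty":-0.4,"tz":-8.7,"ax":0,"ay":0,"az":0},{"jaw":-1,"tx":-14.5,"ty":-0.4,"tz":-10.4,"ax":0,"ay":0,"az":0},{"jaw":-1,"tx":-14.5,"ty":-0.4,"tz":-10.4,"ax":0,"ay":0,"az":0}]' 30
```

```text
clock: 10.65
position: [0.4562, -0.0902, 0.1077]
ee_rot: [0.001, 0.685, 0.728, 0.0]
contact_force: [-0.9, -1.1, 0.7]
width: 0.0001
gripper_force: 0.2
```

```bash
python3 -m pendant '[{"jaw":-1,"tx":0,"ty":0,"tz":-0.7,"ax":0,"ay":0,"az":0},{"jaw":-1,"tx":0,"ty":0,"tz":-1.4,"ax":0,"ay":0,"az":0},{"jaw":-1,"tx":0,"ty":0,"tz":-2,"ax":0,"ay":0,"az":0},{"jaw":-1,"tx":0,"ty":0,"tz":-2.3,"ax":0,"ay":0,"az":0},{"jaw":-1,"tx":0,"ty":0,"tz":-2.3,"ax":0,"ay":0,"az":0}]' 30
```

```text
clock: 11.28
position: [0.4562, -0.09, 0.0855]
ee_rot: [0.001, 0.685, 0.728, 0.0]
contact_force: [-4.1, 0.9, 18.1]
width: 0.0001
gripper_force: 9.4
```

```bash
python3 -m pendant '[{"jaw":-1,"tx":0,"ty":0,"tz":-0.2,"ax":0,"ay":0,"az":0},{"jaw":-1,"tx":0,"ty":0,"tz":-0.2,"ax":0,"ay":0,"az":0},{"jaw":-1,"tx":0,"ty":0,"tz":5,"ax":0,"ay":0,"az":0},{"jaw":-1,"tx":0,"ty":0,"tz":11,"ax":0,"ay":0,"az":0},{"jaw":-1,"tx":0,"ty":0,"tz":17,"ax":0,"ay":0,"az":0},{"jaw":-1,"tx":1,"ty":0,"tz":22,"ax":0,"ay":0,"az":0},{"jaw":-1,"tx":5,"ty":-3.5,"tz":22,"ax":0,"ay":0,"az":0},{"jaw":-1,"tx":10,"ty":-7,"tz":22,"ax":0,"ay":0,"az":0},{"jaw":-1,"tx":14.5,"ty":-10.3,"tz":22,"ax":0,"ay":0,"az":0},{"jaw":-1,"tx":14.5,"ty":-10.3,"tz":22,"ax":0,"ay":0,"az":0}]' 30
python3 -m pendant '[{"jaw":-1,"tx":0,"ty":0,"tz":-4,"ax":0,"ay":0,"az":0},{"jaw":-1,"tx":0,"ty":0,"tz":-9.4,"ax":0,"ay":0,"az":0},{"jaw":-1,"tx":0,"ty":0,"tz":-9.4,"ax":0,"ay":0,"az":0},{"jaw":-1,"tx":0,"ty":0,"tz":-9.4,"ax":0,"ay":0,"az":0}]' 30
python3 - <<'E'
from h import *
for n in("top","side"):
    V=cloud(manip.get_image(n)).reshape(-1,3);V=V[~np.isnan(V[:,0])]
    s,c=np.sin(.062),np.cos(.062);d=V[:,:2]-[.5007,-.1422];X=d@[c,s];Y=d@[-s,c]
    m=(abs(Y-.054)<.04)&(X>-.085)&(X<.06)&(V[:,2]<.15);p=np.polyfit(X[m],V[m,2],1)
    m&=abs(V[:,2]-np.polyval(p,X))<.006
    print(n,m.sum(),np.polyfit(X[m],V[m,2],1),np.percentile(V[m,2],[5,50,95]))
    m=(abs(Y+.054)<.03)&(V[:,2]>.1)&(V[:,2]<.25)&(abs(X-.03)<.045);print("right",m.sum(),np.arctan2(1,-np.polyfit(V[m,2],X[m],1)[0]) if m.sum()>9 else 0)
E
```

```text
clock: 12.52
position: [0.6031, -0.1952, 0.3003]
ee_rot: [-0.001, 0.686, 0.728, -0.0]
contact_force: [-0.1, 1.1, 0.4]
width: -0.0003
gripper_force: 0.0
clock: 13.02
position: [0.6011, -0.1928, 0.2114]
ee_rot: [0.001, 0.685, 0.728, 0.001]
contact_force: [-0.3, 0.2, 0.5]
width: -0.0002
gripper_force: 0.0
top 1358 [0.00163092 0.08495461] [0.08127007 0.08495083 0.0886515 ]
right 375 1.1923330280738897
side 478 [0.02025863 0.08727147] [0.08484917 0.08760057 0.09006651]
right 175 1.192071279828953
```

The left cover stays level at z ≈ 86 mm, so it is shut and latched. Next is the right cover.

```bash
python3 -m pendant '[{"jaw":-1,"tx":-3.4,"ty":0,"tz":-0.4,"ax":0,"ay":0,"az":0},{"jaw":-1,"tx":-5.3,"ty":-0.1,"tz":-0.7,"ax":0,"ay":0,"az":0},{"jaw":-1,"tx":-7.1,"ty":-0.2,"tz":-1.5,"ax":0,"ay":0,"az":0},{"jaw":-1,"tx":-8.7,"ty":-0.3,"tz":-2.5,"ax":0,"ay":0,"az":0},{"jaw":-1,"tx":-10.2,"ty":-0.4,"tz":-3.8,"ax":0,"ay":0,"az":0},{"jaw":-1,"tx":-11.5,"ty":-0.5,"tz":-5.2,"ax":0,"ay":0,"az":0},{"jaw":-1,"tx":-12.5,"ty":-0.6,"tz":-6.9,"ax":0,"ay":0,"az":0},{"jaw":-1,"tx":-13.3,"ty":-0.6,"tz":-8.7,"ax":0,"ay":0,"az":0},{"jaw":-1,"tx":-13.8,"ty":-0.6,"tz":-10.4,"ax":0,"ay":0,"az":0},{"jaw":-1,"tx":-13.8,"ty":-0.6,"tz":-10.4,"ax":0,"ay":0,"az":0}]' 30
python3 -m pendant '[{"jaw":-1,"tx":0,"ty":0,"tz":-0.7,"ax":0,"ay":0,"az":0},{"jaw":-1,"tx":0,"ty":0,"tz":-1.4,"ax":0,"ay":0,"az":0},{"jaw":-1,"tx":0,"ty":0,"tz":-2,"ax":0,"ay":0,"az":0},{"jaw":-1,"tx":0,"ty":0,"tz":-2.4,"ax":0,"ay":0,"az":0},{"jaw":-1,"tx":0,"ty":0,"tz":-2.4,"ax":0,"ay":0,"az":0}]' 30
```

```text
clock: 14.38
position: [0.4627, -0.1991, 0.1064]
ee_rot: [0.001, 0.686, 0.728, 0.0]
contact_force: [0.5, 0.5, 0.6]
width: 0.0004
gripper_force: 0.2
clock: 15.0
position: [0.4633, -0.1993, 0.0852]
ee_rot: [0.002, 0.685, 0.728, 0.0]
contact_force: [-6.0, 1.9, 28.9]
width: -0.0
gripper_force: 14.5
```

Now lift off, clear the arm out of the way, and check both covers.

```bash
python3 -m pendant '[{"jaw":-1,"tx":0,"ty":0,"tz":5,"ax":0,"ay":0,"az":0},{"jaw":-1,"tx":0,"ty":0,"tz":11,"ax":0,"ay":0,"az":0},{"jaw":-1,"tx":-2,"ty":5,"tz":16,"ax":0,"ay":0,"az":0},{"jaw":-1,"tx":-4,"ty":11,"tz":16,"ax":0,"ay":0,"az":0},{"jaw":-1,"tx":-6,"ty":17,"tz":16,"ax":0,"ay":0,"az":0},{"jaw":-1,"tx":-8,"ty":23,"tz":16,"ax":0,"ay":0,"az":0},{"jaw":-1,"tx":-10,"ty":29,"tz":16,"ax":0,"ay":0,"az":0},{"jaw":-1,"tx":-12,"ty":35,"tz":16,"ax":0,"ay":0,"az":0},{"jaw":-1,"tx":-12,"ty":35,"tz":16,"ax":0,"ay":0,"az":0},{"jaw":-1,"tx":-12,"ty":35,"tz":16,"ax":0,"ay":0,"az":0}]' 30
python3 - <<'E'
from h import *
a=manip.get_image("top");b=manip.get_image("side")
cv2.imwrite("pics/t3.png",np.hstack([cv2.resize(a["pixels"],(460,345)),cv2.resize(b["pixels"][110:225,230:340],(330,345))]))
for im in (a,b):
    V=cloud(im).reshape(-1,3);V=V[~np.isnan(V[:,0])]
    s,c=np.sin(.062),np.cos(.062);d=V[:,:2]-[.5007,-.1422];X=d@[c,s];Y=d@[-s,c]
    for y in(.054,-.054):
        m=(abs(Y-y)<.04)&(X>-.085)&(X<.06)&(V[:,2]<.2)
        print(m.sum(),np.polyfit(X[m],V[m,2],1),np.percentile(V[m,2],[5,50,95]))
E
```

```text
clock: 16.25
position: [0.3424, 0.1515, 0.2412]
ee_rot: [0.0, 0.684, 0.729, -0.0]
contact_force: [1.1, -1.0, -0.2]
width: 0.0003
gripper_force: 0.0
1687 [3.56764925e-05 8.50238355e-02] [0.08117822 0.08502826 0.08873721]
1687 [0.00016716 0.08491667] [0.08120529 0.08482216 0.08882518]
902 [0.09176853 0.08413938] [0.04622194 0.08744982 0.09076995]
675 [-0.00243881  0.08715213] [0.08457332 0.08777864 0.09088928]
```

View pics/t3.png

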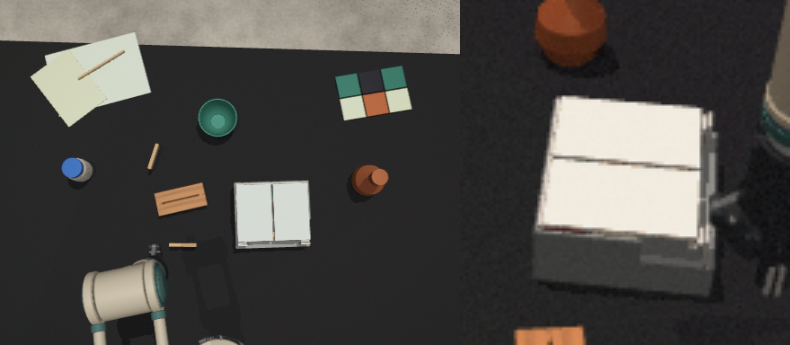

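Both covers lie flat and shut at (272,213). The block at (181,199) is empty, and the bowl, jar and vase have not moved.

```bash
python3 -c "
from rig import manip;print(manip.sign_off())"
```

```text
the job is handed in; nothing more can be done
None
```

The scraper is fully home in the slot and both covers lie flat and stay shut by themselves; the bowl, jar and vase were left alone, and the job was handed in at about 16 s (no verdict was returned).

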